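Show the back of a blood-grouping card to the reading camera with the mirror

TASK

Take the blood-grouping card with the purple top out of the blue rack and slide it edgewise down into the slot of the white reading stand, fully home, upright and let go, with the purple mark on its back facing the mirror. Then swing the mirror by its red lever pin until the little camera on the stand sees the purple mark in the middle of the mirror, and finish while holding the pin there: the mirror springs back if it is let go. Leave the camera as it is set, and do not disturb the other cards, bottles, dish or tubes.

Things in the scene. Friction and masses are not known exactly. Their poses are not given: they have to be found in the camera images.
- reading_stand: White base plate, 340 x 305 x 12 mm, fixed; place and yaw vary. Origin at table height under the mirror's vertical axis, z up; plate x -85..255, y -90..215 mm. In this frame: card slot 120 mm along +y, lamp panel 84 wide, 90 mm high behind it at y 194..206, camera 200 mm away on the +x side, mirror's lever on the -x side. Lens, mirror centre and mark of a seated card are all 64 mm above the table.
- slot_floor (a point): Centre of the card slot's floor, 16 mm above the table; axes as the stand's. The slot opens upward: 58 mm long (x), 10.5 mm wide (y), 25 mm deep, between grey walls 8 mm thick; above them flared steel lips lead in, up to 35 mm above the floor. A seated card stands on this point, wide faces along +-y, its back looking to -y, to the mirror.
- mirror (a joint): Swing of the mirror about the stand's vertical axis, which lies in its face. 0 = parked, up to 1.5 rad, growing anticlockwise from above. The face's normal points (value - 0.10) rad anticlockwise from the stand's +x. Glass 94 mm wide, 66 mm high, centred on the axis 64 mm above the table, in a black frame 98 mm high over the table. A spring returns it to 0: about 2 N at the lever pin.
- mirror_unit: The swinging mirror in its black frame 98 mm wide, with a steel lever 12 mm wide, 4 mm thick on top (lever top 104 mm above the table) that points straight away from the reflecting face and carries an upright round red pin near its end. Origin on the mirror's axis at table height, x along the face's normal, z up.
- lever_pin (a point): Grip point on the red lever pin: 12 mm in diameter, upright, from 104 to 140 mm above the table. The point is on its centre line 128 mm above the table, 70 mm from the mirror's axis, on the side away from the reflecting face. The pin is round: the fingers may keep one orientation while it swings.
- camera_arm (a joint): Setting (0 to 0.87 rad) of the stiff camera arm, on the same vertical axis as the mirror; not to be moved. The line from that axis to the lens points (value - 0.35) rad anticlockwise from the stand's +x. The camera sees the mark mid-mirror when the mirror's normal halves the angle between this line and the line from the axis to the card slot (the stand's +y).
- lens (a point): Front centre of the lens of the small black camera (body 36 x 46 x 40 mm), 64 mm above the table, 200 mm from the mirror's axis, always looking at the axis.
- card: The card to read: white plastic plate 54 mm wide (x), 8 mm thick (y), 75 mm high, with a purple top strip 9 mm high; about 25 g. Origin at the centre of its underside, z up. It starts upright in one of the three slots of the blue rack, its back (-y) roughly towards the stand. Six gel columns show on its front (+y).
- mark (a point): Centre of the round purple mark, 16 mm in diameter, on the back (-y face) of the card, 48 mm above its lower edge.
- work_rack: Blue rack, 78 x 136 mm, 31 mm high, fixed to the table, place and yaw vary; origin under its centre. Three slots along its x at y -42, 0 and 42 mm, floor 6 mm above the table, each 10.5 x 58 mm and 25 mm deep, holding cards upright.
- card_b: Another card of the same size with a yellow top, in the rack; stays there. Origin at the centre of its underside.
- card_c: Another card of the same size with a green top, in the rack; stays there. Origin at the centre of its underside.
- dropper_a: White reagent dropper bottle with red cap, 25 mm in diameter, 58 mm high. Origin under its centre.
- dropper_b: White reagent dropper bottle with blue cap, 25 mm in diameter, 58 mm high. Origin under its centre.
- kidney_dish: Grey kidney dish about 240 x 130 mm, 40 mm high, with purple tube caps in it. Origin under its middle.
- tube_rack: Yellow tube rack 75 x 170 mm, with capped tubes, 103 mm high. Origin under its centre.
- wash_bottle: Clear wash bottle with green spout, 72 mm in diameter, 175 mm high. Origin under its centre.

How it is judged:
By the outcome, as a careful person would: the job done as asked, in the order asked, and still so for the second after the job is handed in, while the arm keeps its last pose, push and grip.
It also fails if it takes over 51 s, if anything falls off the work surface, if the arm or the gripper's body presses on something with over 40 N, if the wrist force passes 120 N, or if a joint passes its speed limit or range.

ROBOT

A 6-joint arm with a two-finger parallel gripper is mounted at the origin on the work surface. World frame = base frame: x ahead of the robot, y to its left, z up, the work surface at z = 0. Lengths are in m, angles in rad, forces in N, time in s.
With the tool pointing down it reaches from about 0.4 to 0.825 m from the base axis. Payload 7 kg.
Tool frame: the origin (TCP) lies on the centre line of the jaws, within the pads' length; the fingertips stand 19 mm ahead of it and the grasp point (between the pads) is the TCP; z points along the fingers, y is the line along which they close (so a half turn about z gives the same grasp; the last joint's range is limited). The gripper opens to 88 mm and grips with 3 to 60 N. Pads are 19 mm wide; open, the fingers measure 130 mm over their backs; the gripper's body (78 mm by 193 mm) begins 47 mm behind the grasp point.
Start: joints at [1.388, 0.359, 0.012, 0, -1.224, -0.288], TCP at [0.306, 0.602, 0.246] pointing down, gripper open.
Joint ranges: [-3.07, 3.07], [-1.43, 2.12], [-1.02, 1.25], [-3.03, 1.67], [-3.05, -0], [-3.03, 3.03]. Speed limits (rad/s): [2.39, 2.39, 3.01, 3.14, 3.14, 3.14].

INTERFACE

Orientations are given as [roll, pitch, yaw] about the fixed x, y, z axes, in that order (R = Rz(yaw) Ry(pitch) Rx(roll)).
In Python, from station import arm, imaging, models gives the robot as it stands.
- The arm moves only by the tool play_rows, never from a script. Its arguments are lists of equal length, an entry for each row: "travel": the shift along the tool's x, y, z in units of 25 mm (1.0 is 25 mm), a list of three; "twist": the turn about the tool's z in units of 0.15 rad (1.0 is 0.15 rad). A call has 1 to 8 rows; each row shifts and turns the commanded pose from where the row before left it, along the tool's axes as they then stand; what a row does not reach is not made up. A row lasts 1/8 s, in which the tool goes at most 62.5 mm and 10.7 degrees, less where a joint would pass 70% of its speed; a pose out of reach is approached as far as the arm can. A call with a number of a shift or a turn outside -1 to 1 is refused whole. A call with a gripper value outside its range is refused whole. "fingers" is the opening, from 0 (shut) to 1 (fully open), set as the call begins (left out, the last holds). The fingers move at their own pace and stop on an object; "newtons" is the grip in N (left out, the last holds). Time passes only in rows, so rows that do not move let the fingers close. It gives the time, the measured TCP pose, the force, the opening and the grip force at its end, in the units of the state.
- arm.get_state(): the state, without advancing time (a new reading comes with each control period).
- imaging.grab_frame(name): name is "side" or "top"; returns a dict with "pixels" (400x640x3 uint8, red, green, blue), "fx", "fy", "cx", "cy" (pixels), "distortion" ([k1, k2, p1, p2, k3] as OpenCV has them; the pictures are not rectified), "R" (3x3) and "t" (3): a world point X has camera coordinates R X + t. Camera axes: x right, y down, z forward; pixel columns grow to the right and rows downward; lengths in m; the calibration is good to about 2 mm. A picture is of the moment at which its call begins. There is no depth.
- arm.job_done(): hands the job in; it is judged then, once.
Trained networks look in the newest picture that a camera, given by its name, has taken for a name from the list of things; names that differ only in an ending like _2 or _b are one class to them, and where a whole thing is asked for, a point or a joint stands for the part that bears it (a point fixed in the world has none). Each returns a list of dicts, best first, with "confidence" (0 to 1); they miss things now and then, are a little off and sometimes report something else, mostly with a low value. They report only what shows in the picture. A call takes as long as a camera call.
- models.boxes_of(name, camera): "extent" ([centre column, centre row, width, height] in pixels, round what is visible of it).
- models.silhouettes(name, camera): "pixels" (400x640 bool, what is visible of it) and "extent" ([centre column, centre row, width, height] in pixels, round what is visible of it).
The state is a dict: "t": time; "q": joint angles; "qd": joint speeds; "joint_efforts": joint torques, N m; "eef_pos": TCP position; "ee_rot": TCP orientation; "force": force on the tool from outside, world axes, zero at the start; "moment": the same for the moment, N m; "width": finger opening in m; "gripper_force": force on a finger pad.
Only numpy, scipy, OpenCV 4.12 (cv2) and the standard library are available. Lean on these libraries where they do the work, as an engineer would, in place of code of your own. Each camera call takes 0.05 s, during which the arm holds its last target. There are 200 camera calls.

## Working session

There is one attempt and no reset: what is moved stays moved. The work goes in short steps, Python scripts to look and compute and a tool call to move; the robot and the scene stay as the last step left them, time stands still between calls to the robot, and variables do not carry over. Pictures are saved under pics/ and viewed, at most 10 in all, crops included, and the job is handed in when it is done.

Besides the shell and the picture viewer there is one more tool, called after ">>>" as name(argument=value, ...) on one line, values as JSON. play_rows: Moves the arm, as the interface text tells. Shifts and turns lie within -1 to 1; 1 stands for 25 mm of shift or 0.15 rad of turn. Its arguments: {"type":"object","properties":{"travel":{"type":"array","items":{"type":"array","items":{"type":"number"}}},"twist":{"type":"array","items":{"type":"number"}},"fingers":{"type":"number"},"newtons":{"type":"number"}},"required":["travel","twist"]}

```bash
mkdir -p pics; python3 - <<'E'
from station import arm, imaging, models
import cv2,numpy as np
s=arm.get_state();print(s['t'],s['eef_pos'],s['ee_rot'],s['width'])
for n in('side','top'):
    f=imaging.grab_frame(n);cv2.imwrite(f'pics/{n}0.png',f['pixels'][...,::-1])
    print(n,f['fx'],f['fy'],f['cx'],f['cy'],f['distortion'],np.round(f['R'],4).tolist(),f['t'], -np.array(f['R']).T@f['t'])
    for k in['reading_stand','mirror_unit','lever_pin','lens','card','work_rack']:
        print(k,[(round(d['confidence'],2),np.round(d['extent']).tolist()) for d in models.boxes_of(k,n)[:4]])
print(arm.get_state()['t'])
E
```

```text
0.0 [0.30600864 0.60116951 0.24463405] [ 3.14000651e+00 -1.51927365e-04 -4.70901286e-01] 0.08759807096032354
side 468.90755315249027 468.90755315249027 320.86747592107764 208.84165169560555 [0.01645473 0.         0.         0.         0.        ] [[0.9914, -0.1307, 0.0109], [-0.091, -0.7449, -0.661], [0.0945, 0.6543, -0.7503]] [-0.61018824  0.12579459  1.46105263] [ 0.47830395 -0.94202786  1.18601754]
reading_stand [(0.69, [335.0, 240.0, 112.0, 91.0]), (0.4, [269.0, 118.0, 33.0, 46.0]), (0.33, [352.0, 256.0, 79.0, 24.0])]
mirror_unit [(0.51, [295.0, 247.0, 34.0, 38.0])]
lever_pin [(0.73, [295.0, 251.0, 26.0, 39.0])]
lens [(0.8, [351.0, 258.0, 79.0, 21.0])]
card [(0.63, [281.0, 161.0, 10.0, 9.0]), (0.62, [284.0, 168.0, 17.0, 14.0]), (0.52, [281.0, 152.0, 12.0, 9.0])]
work_rack [(0.68, [280.0, 173.0, 28.0, 31.0])]
top 386.22704709881054 386.22704709881054 318.88541870389713 200.07512469339906 [-0.06423764  0.          0.          0.          0.        ] [[-0.0282, -0.9994, -0.0181], [-0.9819, 0.0311, -0.1867], [0.1871, 0.0125, -0.9823]] [0.0308889  0.60673673 1.52185545] [ 0.31183193 -0.00701737  1.60867623]
reading_stand [(0.8, [335.0, 190.0, 74.0, 84.0])]
mirror_unit [(0.71, [349.0, 220.0, 21.0, 22.0])]
lever_pin [(0.67, [351.0, 219.0, 22.0, 20.0])]
lens [(0.72, [358.0, 178.0, 14.0, 61.0]), (0.24, [252.0, 225.0, 2.0, 12.0])]
card [(0.61, [242.0, 226.0, 7.0, 8.0]), (0.6, [253.0, 226.0, 4.0, 12.0]), (0.56, [262.0, 225.0, 4.0, 11.0]), (0.18, [251.0, 227.0, 31.0, 20.0])]
work_rack [(0.79, [254.0, 226.0, 33.0, 22.0])]
0.7
```

```bash
sleep 1; ls pics
```

```text
side0.png
top0.png
```

```bash
python3 - <<'E'
import cv2
a=cv2.imread('pics/side0.png');b=cv2.imread('pics/top0.png')
cv2.imwrite('pics/sc.png',cv2.resize(a[130:305,230:430],None,fx=4,fy=3.4,interpolation=3) if 0 else cv2.resize(a[110:260+45,200:440],(800,650))[:600])
cv2.imwrite('pics/tc.png',cv2.resize(b[130:250,225:385],(800,600),interpolation=3))
E
```

```text
(no output)
```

View pics/side0.png

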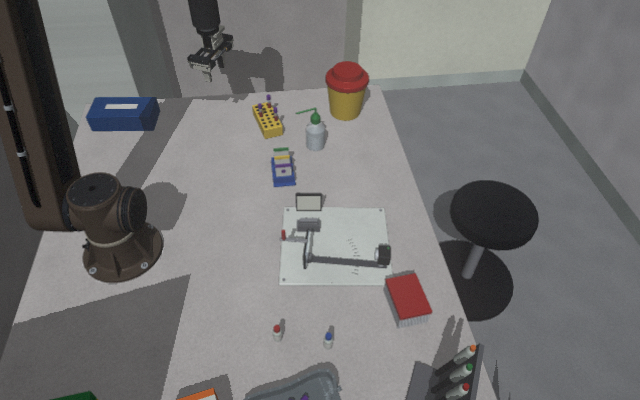

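View pics/tc.png

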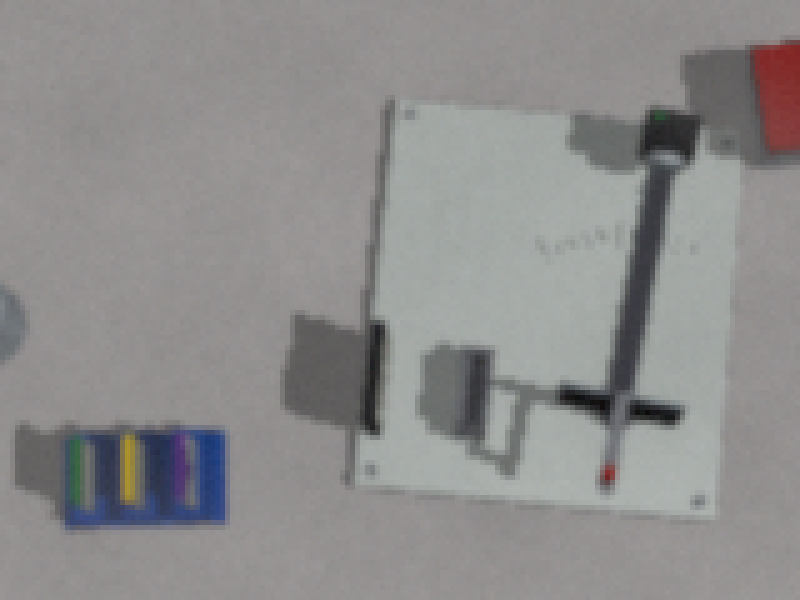

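View pics/sc.png

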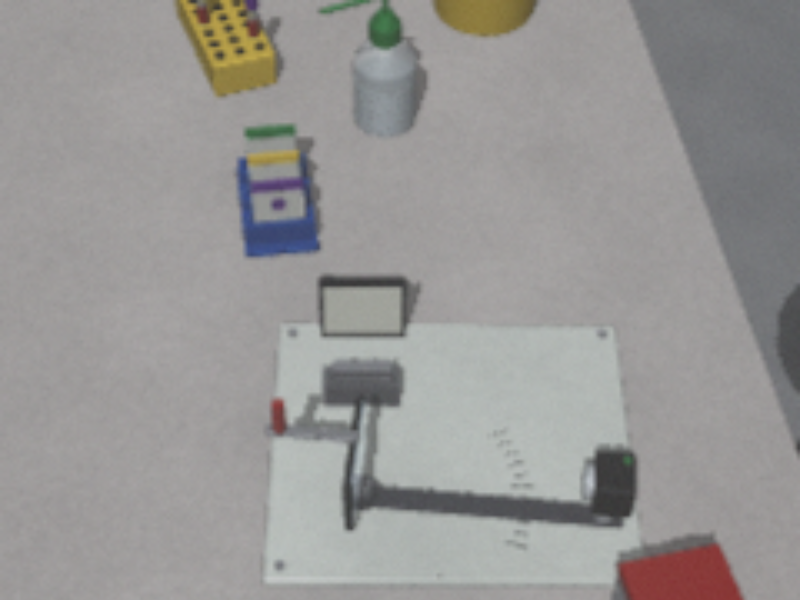

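The top crop shows the stand upright with slot at full-image (320,208), pin at (346,225), and camera at (359,157). The purple card is the rack card nearest the stand, at (262,224), with its mark facing the stand. Next step is edge-fitting the stand and rack.

```bash
cat > h.py <<'E'
import numpy as np,cv2
from scipy.optimize import least_squares
from station import arm, imaging, models
def proj(f,X):
    K=np.array([[f['fx'],0,f['cx']],[0,f['fy'],f['cy']],[0,0,1]])
    return cv2.projectPoints(np.float64(X).reshape(-1,1,3),cv2.Rodrigues(np.array(f['R']))[0],np.array(f['t'],float),K,np.array(f['distortion'],float))[0][:,0]
def place(p,X):
    c,s=np.cos(p[2]),np.sin(p[2]);X=np.asarray(X,float)
    return np.c_[p[0]+c*X[:,0]-s*X[:,1],p[1]+s*X[:,0]+c*X[:,1],X[:,2]]
def seg(a,b,n=40): return np.array(a)+np.linspace(.08,.92,n)[:,None]*(np.array(b,float)-a)
def poly(P): return [seg(P[i],P[(i+1)%len(P)]) for i in range(len(P))]
def fit(frames,segs,p,R=5,it=12,ch=lambda im:im.mean(2)):
    """pose (x,y,yaw) from image edges near projected model edges"""
    ims=[cv2.GaussianBlur(ch(f['pixels'].astype(np.float32)),(0,0),.8) for f in frames]
    for k in range(it):
        r=R if k<it//2 else max(2,R/2.5); obs=[]
        for f,im in zip(frames,ims):
            for s in segs:
                u=proj(f,place(p,s)); d=u[-1]-u[0]; n=np.array([-d[1],d[0]])/np.linalg.norm(d)
                o=np.arange(-r,r+.01,.25)
                q=(u[:,None]+o[None,:,None]*n).astype(np.float32)
                v=cv2.remap(im,q[...,0],q[...,1],cv2.INTER_LINEAR)
                g=np.abs(np.gradient(v,axis=1)); i=g.argmax(1)
                ok=(g.max(1)>1.0)&(i>0)&(i<len(o)-1)
                obs.append((f,s[ok],u[ok]+o[i[ok],None]*n,n))
        res=lambda p:np.concatenate([(proj(f,place(p,s))-t)@n for f,s,t,n in obs if len(s)])
        S=least_squares(res,p,loss='soft_l1',f_scale=.4,x_scale=[.01,.01,.05]);p=S.x
    return p,[round(float(np.median((proj(f,place(p,s))-t)@n)),2) if len(s) else None for f,s,t,n in obs],[len(o[1]) for o in obs]
plate=[[-.085,-.09,.012],[.255,-.09,.012],[.255,.215,.012],[-.085,.215,.012]]
rackp=[[-.039,-.068,.031],[.039,-.068,.031],[.039,.068,.031],[-.039,.068,.031]]
def ray(f,u,z):
    K=np.array([[f['fx'],0,f['cx']],[0,f['fy'],f['cy']],[0,0,1]])
    v=cv2.undistortPoints(np.float64([[u]]),K,np.array(f['distortion'],float))[0,0]
    R=np.array(f['R']);d=R.T@[v[0],v[1],1];c=-R.T@f['t']
    return c+d*(z-c[2])/d[2]
E
cat > a.py <<'E'
from h import *
import pickle
F=[imaging.grab_frame(n) for n in('side','top')]
pickle.dump(F,open('F0.pkl','wb'))
t=lambda x,y:(225+x/5-.4,130+y/5-.4); s=lambda x,y:(200+x*.3,110+y*.3)
for f,c in((F[0],[s(263,583),s(640,585),s(612,326),s(280,325)]),(F[1],[t(717,518),t(743,137),t(393,98),t(353,485)])):
    P=np.array([ray(f,u,.012) for u in c]);print(P.round(4).tolist())
d=P[0]-P[3];yaw=np.arctan2(-d[0]*-1*0+ -(P[3]-P[0])[0],(P[3]-P[0])[1])
c=(P[0]+P[2])/2;o=np.array([.085,.0625]);p0=[c[0]-(np.cos(yaw)*o[0]-np.sin(yaw)*o[1]),c[1]-(np.sin(yaw)*o[0]+np.cos(yaw)*o[1]),yaw]
print('init',p0)
for ff in([F[0]],[F[1]],F): print('stand',fit(ff,poly(plate),p0))
q=[ray(F[1],t(*u),.031) for u in((65,432),(228,430),(228,525),(66,527))];q=np.array(q);print('rack',q.round(4).tolist())
c=q.mean(0);r0=[c[0],c[1],np.arctan2(*(-(q[0]-q[1])[:2]*[1,-1]))]
print(r0)
for ff in([F[0]],[F[1]],F): print('rack',fit(ff,poly(rackp),r0,R=3.5,ch=lambda im:im[...,0]))
E
python3 a.py
```

```text
[[0.4661, -0.1963, 0.012], [0.7934, -0.2392, 0.012], [0.8353, 0.0609, 0.012], [0.5047, 0.1026, 0.012]]
[[0.4701, -0.1859, 0.012], [0.797, -0.2254, 0.012], [0.8421, 0.0748, 0.012], [0.5069, 0.115, 0.012]]
init [np.float64(0.5641819560807784), np.float64(-0.10731470442136187), np.float64(-0.12139198360387793)]
stand (array([ 0.56009105, -0.11633649, -0.12472391]), [0.22, 1.18, 0.78, 0.54], [39, 32, 31, 39])
stand (array([ 0.5653882 , -0.10710118, -0.12220117]), [0.46, 1.07, 0.72, 0.27], [40, 37, 39, 40])
stand (array([ 0.56138817, -0.11658551, -0.11811609]), [0.0, 1.31, 0.97, 0.19, 1.71, 0.32, -1.17, 0.98], [39, 30, 31, 39, 11, 35, 34, 38])
rack [[0.5558, 0.3525, 0.031], [0.5534, 0.2165, 0.031], [0.4746, 0.2169, 0.031], [0.4767, 0.351, 0.031]]
[np.float64(0.5151051997896192), np.float64(0.2842132825141313), np.float64(-0.01770289556294929)]
rack (array([ 0.51616142,  0.30054663, -0.05886616]), [0.58, -0.27, 0.41, -0.06], [37, 33, 33, 32])
rack (array([ 0.51653442,  0.28629287, -0.0191075 ]), [0.51, -0.2, 0.47, -0.04], [40, 40, 40, 40])
rack (array([ 0.51592756,  0.28749818, -0.00646409]), [1.76, 0.01, -1.51, -0.75, 0.26, -0.47, 0.73, -0.02], [9, 40, 16, 35, 40, 40, 40, 40])
```

>>> play_rows(travel=[[0,0,0],[0,0,0],[0,0,0],[0.6,1,0],[0.6,1,0],[0.6,1,0],[0.6,1,0],[0.6,1,0]], twist=[-1,-1,-1,0,0,0,0,0])

```text
t: 1.8
eef_pos: [0.3797, 0.4729, 0.2459]
ee_rot: [-3.141, -0.0, -0.022]
force: [0.5, 1.2, 1.3]
width: 0.0875
gripper_force: 0.0
```

>>> play_rows(travel=[[0.6,1,0.2],[0.6,1,0.2],[0.6,1,0.2],[0.6,1,0.2],[0.6,1,0.2],[0.6,1,0.2],[0.6,1,0.2],[0.6,1,0.2]], twist=[0,0,0,0,0,0,0,0], fingers=0)

```text
t: 2.8
eef_pos: [0.495, 0.2704, 0.2057]
ee_rot: [-3.141, -0.0, -0.022]
force: [0.4, -0.4, -0.7]
width: 0.0131
gripper_force: 0.0
```

```bash
cat > look.py <<'E'
from h import *
import sys,pickle
tag=sys.argv[1]; s=arm.get_state();p=np.array(s['eef_pos']);print(s['t'],p,s['ee_rot'],s['width'],s['force'])
F=[imaging.grab_frame(n) for n in('side','top')];pickle.dump(F,open(tag+'.pkl','wb'))
tip=p+[0,0,-.019];o=[]
for f in F:
    u=proj(f,[tip,p])[0];a=f['pixels'].copy();print(proj(f,[tip,p,[0,0,.0]]).round(1).tolist())
    h,w=(75,50) ;x0,y0=int(u[0])-w,int(u[1])-h
    a=cv2.copyMakeBorder(a,100,100,100,100,0)[y0+100:y0+100+2*h,x0+100:x0+100+2*w]
    a=cv2.resize(a,(400,600),interpolation=3);cv2.drawMarker(a,tuple(int(v) for v in ((u-[x0,y0]+.5)*4)),(255,0,255),0,10,1);o.append(a);print('origin',x0,y0)
cv2.imwrite(f'pics/{tag}.png',np.hstack(o)[...,::-1])
E
python3 look.py v1
```

```text
2.8 [0.49498206 0.27036783 0.20570057] [-3.14122219e+00 -3.89661854e-04 -2.17241762e-02] 0.013074795376706508 [ 0.36934243 -0.42709331 -0.67873596]
[[274.5, 134.7], [274.1, 130.2], [124.4, 249.3]]
origin 224 59
[[249.9, 225.4], [248.9, 224.8], [326.6, 352.5]]
origin 199 150
```

View pics/v1.png

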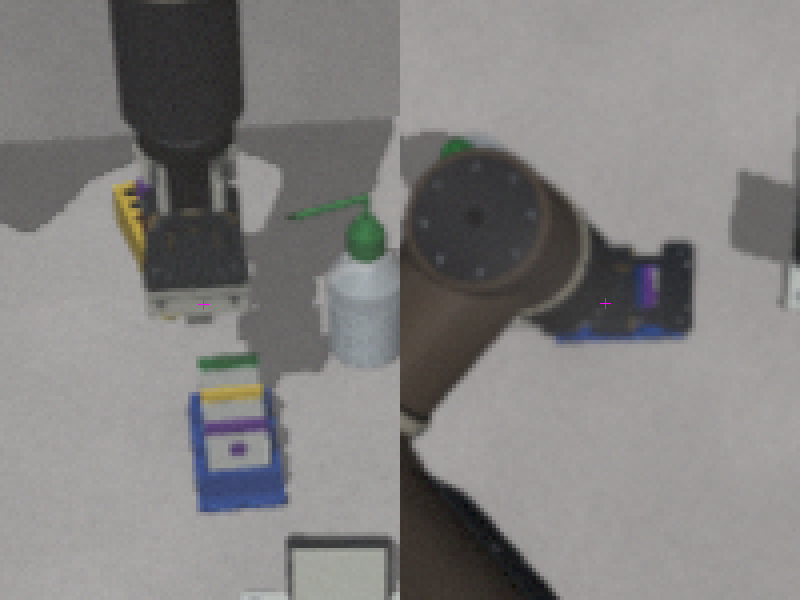

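```bash
python3 - <<'E'
from h import *
import pickle
F=pickle.load(open('v1.pkl','rb'));p=[.495,.2704,-.022]
B=[[sx*.039,sy*.0965,z] for z in(.2527,.2927) for sx,sy in((-1,-1),(1,-1),(1,1),(-1,1))]
for f,o in zip(F,((224,59),(199,150))): print(((proj(f,place(p,B))-o+.5)*4).round(0).tolist())
E
```

```text
[[153.0, 322.0], [255.0, 316.0], [241.0, 165.0], [146.0, 171.0], [148.0, 280.0], [253.0, 274.0], [238.0, 124.0], [142.0, 129.0]]
[[299.0, 338.0], [300.0, 250.0], [86.0, 252.0], [82.0, 339.0], [293.0, 333.0], [294.0, 243.0], [73.0, 245.0], [70.0, 334.0]]
```

```bash
cat >> h.py <<'E'
def purple(f,box):
    x0,y0,x1,y1=box;a=f['pixels'][y0:y1,x0:x1].astype(float)
    w=np.clip(np.minimum(a[...,0],a[...,2])-a[...,1]-12,0,None)
    m=(w>8).astype(np.uint8);n,l,st,_=cv2.connectedComponentsWithStats(m,connectivity=8)
    out=[]
    for k in range(1,n):
        g=cv2.dilate((l==k).astype(np.uint8),np.ones((3,3)))*w;Y,X=np.mgrid[y0:y1,x0:x1]
        out.append((g.sum().round(),round((g*X).sum()/g.sum(),2),round((g*Y).sum()/g.sum(),2),st[k,2:].tolist()))
    return sorted(out,reverse=True)[:4]
E
python3 - <<'E'
from h import *
import pickle
F=pickle.load(open('F0.pkl','rb'))
s=purple(F[0],(265,140,305,190));t=purple(F[1],(250,210,275,240));print(s,t)
for o in s[:2]: print('mark?',ray(F[0],o[1:3],.054),'strip back',ray(F[0],o[1:3],.0765))
print('top strip',ray(F[1],t[0][1:3],.081))
E
```

```text
[(np.float64(302.0), np.float64(282.74), np.float64(164.97), [14, 2, 16])] [(np.float64(275.0), np.float64(260.69), np.float64(222.56), [2, 12, 17])]
mark? [0.51510816 0.26426319 0.054     ] strip back [0.51437664 0.24028693 0.0765    ]
top strip [0.51874786 0.24772824 0.081     ]
```

>>> play_rows(travel=[[0.4,0.6,0],[0.44,0.6,0],[0,0,0.9],[0,0,0.9],[0,0,0.9],[0,0,0.7],[0,0,0]], twist=[0,0,0,0,0,0,0], fingers=0.27, newtons=3)

```text
t: 3.78
eef_pos: [0.5144, 0.2411, 0.1194]
ee_rot: [3.14, 0.002, -0.021]
force: [0.6, -0.1, 0.9]
width: 0.023
gripper_force: 0.0
```

```bash
python3 look.py v2
```

```text
3.775 [0.5144062  0.24111037 0.11940265] [ 3.13973789e+00  1.97349943e-03 -2.10411960e-02] 0.022995319116411585 [ 0.55667547 -0.05344953  0.85438588]
[[282.4, 159.7], [282.1, 155.5], [124.4, 249.3]]
origin 232 84
[[261.5, 223.0], [260.7, 222.3], [326.6, 352.5]]
origin 211 147
```

View pics/v2.png

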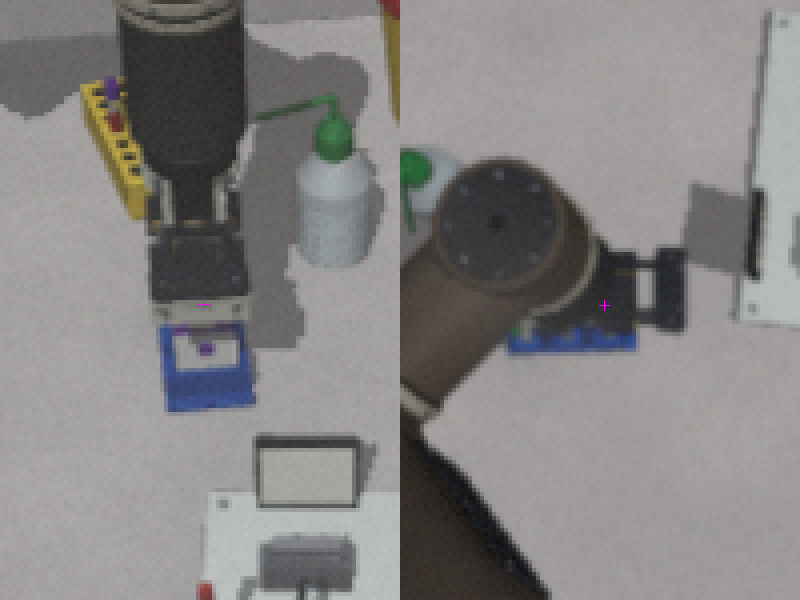

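>>> play_rows(travel=[[0,0,0.4],[0,0,0.4],[0,0,0.2]], twist=[0,0,0])

```text
t: 4.25
eef_pos: [0.5144, 0.2419, 0.0947]
ee_rot: [3.141, 0.001, -0.021]
force: [0.3, 1.1, -0.1]
width: 0.0238
gripper_force: 0.0
```

>>> play_rows(travel=[[0,0,0.4],[0,0,0.4],[0,0,0.3],[0,0,0]], twist=[0,0,0,0])

```text
t: 4.75
eef_pos: [0.5144, 0.2418, 0.0673]
ee_rot: [3.141, 0.001, -0.021]
force: [-0.6, 0.7, 0.2]
width: 0.0236
gripper_force: 0.0
```

>>> play_rows(travel=[[0,0,0],[0,0,0],[0,0,0],[0,0,0]], twist=[0,0,0,0], fingers=0, newtons=3)

```text
t: 5.25
eef_pos: [0.515, 0.2426, 0.0684]
ee_rot: [-3.141, -0.001, -0.021]
force: [0.1, 2.0, 0.2]
width: 0.0096
gripper_force: 3.0
```

>>> play_rows(travel=[[0,-0.04,0],[0,0,0],[0,0,0]], twist=[0,0,0])

```text
t: 5.62
eef_pos: [0.515, 0.2434, 0.0683]
ee_rot: [-3.141, -0.0, -0.021]
force: [0.2, 2.0, 1.8]
width: 0.0088
gripper_force: 3.0
```

>>> play_rows(travel=[[0,-0.02,0],[0,0,0],[0,0,0]], twist=[0,0,0], newtons=15)

```text
t: 6.0
eef_pos: [0.5151, 0.2442, 0.0682]
ee_rot: [-3.141, -0.001, -0.021]
force: [0.5, 5.5, -0.6]
width: 0.008
gripper_force: 15.0
```

>>> play_rows(travel=[[0,0,-0.3],[0,0,-0.6],[0,0,-0.8],[0,0,-0.8],[0,0,-0.8],[0,0,0]], twist=[0,0,0,0,0,0])

```text
t: 6.75
eef_pos: [0.5149, 0.2431, 0.1516]
ee_rot: [-3.141, -0.001, -0.021]
force: [0.9, -0.5, -0.8]
width: 0.0079
gripper_force: 15.0
```

>>> play_rows(travel=[[0,0,-0.7],[0,0,-0.7],[0.36,0.92,0],[0.36,0.92,0],[0.36,0.92,0],[0.36,0.92,0],[0.36,0.92,0],[0.36,0.92,0]], twist=[0.33,0.34,0,0,0,0,0,0])

```text
t: 7.75
eef_pos: [0.5508, 0.0985, 0.1841]
ee_rot: [3.14, 0.003, -0.122]
force: [0.0, 0.3, -0.3]
width: 0.008
gripper_force: 15.0
```

>>> play_rows(travel=[[0.36,0.92,0],[0.36,0.92,0],[0.36,0.92,0],[0.38,0.95,0],[0,0,0.8],[0,0,0.7],[0,0,0.5],[0,0,0]], twist=[0,0,0,0,0,0,0,0])

```text
t: 8.75
eef_pos: [0.5756, 0.0032, 0.134]
ee_rot: [3.14, 0.003, -0.122]
force: [0.0, -0.0, -0.4]
width: 0.0076
gripper_force: 15.0
```

```bash
python3 look.py v3; python3 - <<'E'
from h import *
import pickle
F=pickle.load(open('v3.pkl','rb'))
u=proj(F[0],[arm.get_state()['eef_pos']])[0].astype(int)
print(purple(F[0],(u[0]-25,u[1]-20,u[0]+25,u[1]+45)))
E
```

```text
8.75 [0.57558638 0.00322465 0.13400459] [ 3.14015422e+00  3.09406727e-03 -1.21505008e-01] 0.007626604622713069 [ 0.03859164 -0.00146473 -0.35544762]
[[308.2, 207.2], [308.1, 203.0], [124.4, 249.3]]
origin 258 132
[[321.3, 205.2], [321.2, 204.4], [326.6, 352.5]]
origin 271 130
[]
```

View pics/v3.png

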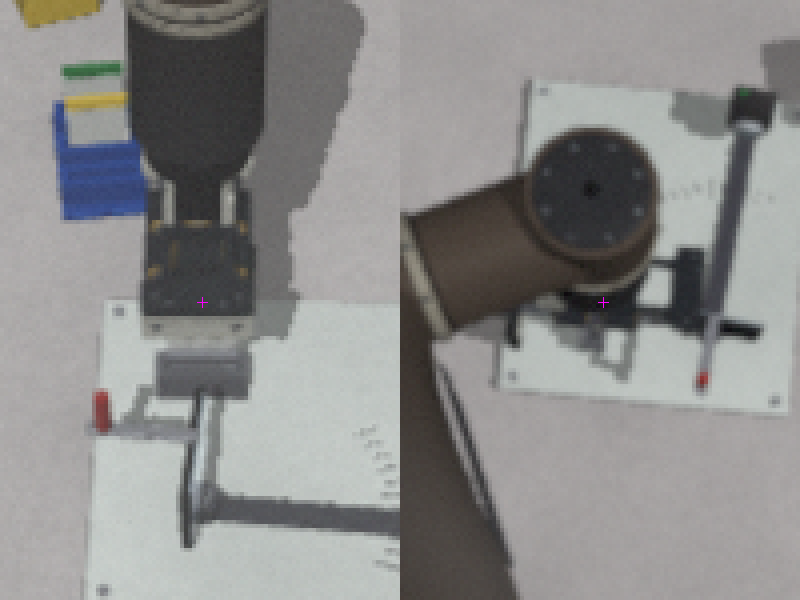

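```bash
python3 - <<'E'
from h import *
import pickle
P={'v1':(.49498,.27037,.2057,-.0217),'v2':(.5144,.24111,.1194,-.0210),'v3':(.57559,.00322,.1340,-.1215)}
for k,(x,y,z,w) in P.items():
    F=pickle.load(open(k+'.pkl','rb'));b=z+.047;h=.015
    c=lambda sx,sy,dz=0:[sx*.039,sy*.0965,b+dz]
    S=[seg(c(-1,-1),c(1,-1)),seg(c(-1,-1),c(-1,-1,h)),seg(c(1,-1),c(1,-1,h))]
    T=[seg(c(-1,-1),c(1,-1)),seg([-.039,-.0965,b],[-.039,-.08,b]),seg([.039,-.0965,b],[.039,-.08,b])]
    for f,s in zip(F,(S,T)):
        p,r,n=fit([f],s,[x,y,w],R=3)
        print(k,((p-[x,y,w])*[1000,1000,1]).round(3),r,n)
# slot block in side / stand fit with plate edges
F=pickle.load(open('v3.pkl','rb'))
for f in pickle.load(open('F0.pkl','rb')): print(fit([f],poly(plate),[.562,-.112,-.122],R=4))
E
```

```text
v1 [ 43.177 -20.241  -0.574] [0.08, -0.0, 0.02] [31, 40, 40]
v1 [4.698 6.662 0.   ] [0.05, 0.74, -0.4] [40, 40, 40]
v2 [-30.907  -6.389   0.327] [-0.06, 0.0, 0.0] [35, 40, 37]
v2 [6.238e+00 9.897e+00 3.000e-03] [0.05, 0.35, -0.4] [40, 40, 40]
v3 [  9.935 -13.205  -0.147] [-0.22, -0.75, 0.07] [38, 19, 40]
v3 [2.11  4.063 0.052] [0.06, 0.7, -0.84] [35, 40, 40]
(array([ 0.56009899, -0.11629346, -0.12462882]), [0.21, 1.29, 0.77, 0.72], [39, 34, 33, 39])
(array([ 0.56513202, -0.10740726, -0.12202162]), [0.54, 1.05, 0.67, 0.33], [40, 39, 39, 40])
```

```bash
python3 - <<'E'
from h import *
import pickle
F=pickle.load(open('F0.pkl','rb'))
p=[.562,-.113,-.122];o=[]
pts={'plate':plate,'slot':[[a*.029,.12+b*.00525,.041] for a,b in((-1,-1),(1,-1),(1,1),(-1,1))],'lamp':[[a*.042,.194,z] for a in(-1,1) for z in(.012,.102)]}
for f,(x0,y0,w,h) in zip(F,((270,185,130,105),(285,140,100,90))):
    s=400/w if 0 else 5.6 if w==100 else 5
    a=cv2.resize(f['pixels'][y0:y0+h,x0:x0+w][:, :80],None,fx=5,fy=5.6,interpolation=3)
    for P in pts.values():
        for u in proj(f,place(p,P)): cv2.circle(a,(int((u[0]-x0+.5)*5),int((u[1]-y0+.5)*5.6)),2,(255,0,0),-1)
    o.append(cv2.resize(a,(400,588)) if a.shape[0]==588 else cv2.copyMakeBorder(a,0,588-a.shape[0],0,0,0))
cv2.imwrite('pics/ov.png',np.hstack(o)[...,::-1])
E
```

```text
(no output)
```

View pics/ov.png

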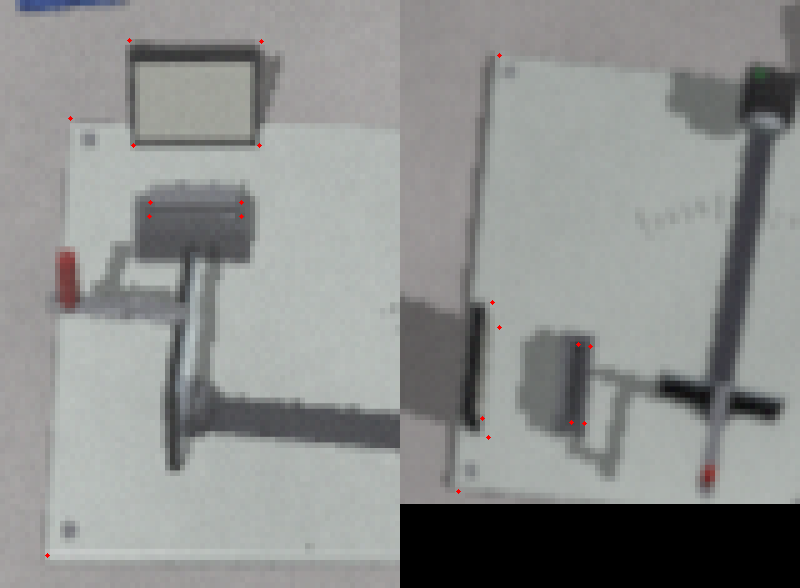

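```bash
python3 - <<'E'
from h import *
import pickle
F=pickle.load(open('v3.pkl','rb'));F0=pickle.load(open('F0.pkl','rb'))
for f in(F[0],):
  print('cols',list(range(292,326)))
  for r in range(212,234): print(r,f['pixels'][r,292:326].mean(1).astype(int).tolist())
p=[.57559,.00322,-.1215]
print('card bottom back',proj(F[0],place(p,[[-.027,-.004,.0718],[.027,-.004,.0718]])).round(1).tolist())
s=[.561,-.1145,-.122]
print('lip',[proj(F[0],place(s,[[-.029,y,.051],[.029,y,.051]])).round(1).tolist() for y in(.112,.128)])
E
```

```text
cols [292, 293, 294, 295, 296, 297, 298, 299, 300, 301, 302, 303, 304, 305, 306, 307, 308, 309, 310, 311, 312, 313, 314, 315, 316, 317, 318, 319, 320, 321, 322, 323, 324, 325]
212 [185, 154, 132, 133, 130, 130, 131, 131, 133, 130, 132, 135, 140, 138, 131, 130, 133, 130, 135, 131, 138, 131, 133, 131, 130, 126, 130, 137, 137, 129, 125, 122, 127, 124]
213 [190, 158, 137, 124, 104, 97, 121, 134, 135, 138, 139, 137, 142, 140, 140, 137, 138, 138, 139, 140, 141, 139, 139, 125, 106, 94, 114, 135, 140, 129, 125, 120, 124, 126]
214 [192, 161, 143, 137, 113, 110, 131, 143, 145, 144, 141, 143, 144, 144, 144, 146, 143, 142, 145, 144, 144, 146, 144, 134, 109, 115, 133, 139, 140, 129, 127, 123, 123, 124]
215 [195, 164, 143, 143, 134, 138, 143, 142, 142, 142, 143, 144, 143, 145, 141, 142, 141, 146, 141, 141, 143, 140, 143, 143, 133, 137, 143, 142, 141, 131, 128, 124, 124, 124]
216 [192, 177, 163, 161, 159, 166, 166, 153, 154, 150, 148, 146, 139, 134, 141, 149, 151, 146, 139, 134, 130, 141, 150, 149, 146, 140, 135, 137, 123, 120, 123, 160, 172, 172]
217 [193, 191, 186, 187, 184, 186, 188, 176, 161, 1
[... 2184 characters left out ...]
 69, 85, 91, 92, 92, 91, 96, 168, 195, 193, 197, 195, 196]
231 [138, 125, 125, 161, 177, 147, 127, 130, 127, 126, 125, 123, 122, 124, 92, 66, 102, 141, 134, 103, 88, 91, 117, 126, 115, 106, 109, 121, 174, 193, 195, 196, 194, 196]
232 [129, 126, 124, 173, 196, 186, 177, 177, 177, 177, 180, 176, 179, 177, 120, 61, 125, 176, 183, 144, 119, 118, 160, 180, 174, 175, 174, 177, 187, 193, 196, 193, 196, 190]
233 [126, 127, 160, 189, 197, 196, 193, 194, 194, 197, 195, 194, 195, 179, 114, 69, 139, 186, 173, 138, 129, 127, 174, 193, 197, 199, 196, 197, 192, 192, 194, 193, 195, 197]
card bottom back [[299.6, 217.4], [317.0, 217.4]]
lip [[[299.1, 222.3], [317.5, 222.3]], [[299.2, 218.4], [317.5, 218.4]]]
```

```bash
python3 - <<'E'
from h import *
import pickle
F=pickle.load(open('v3.pkl','rb'));F0=pickle.load(open('F0.pkl','rb'))
for n,f in(('F0',F0[0]),('v3',F[0])):
  for c in((301,306),(310,315),(317,319)): print(n,c,[(r,int(f['pixels'][r,c[0]:c[1]].mean())) for r in range(214,235)])
s=[.561,-.1145,-.122]
for z,ys in((.012,(.10675,)),(.041,(.10675,.11475,.12525,.13325)),(.051,(.11,.1115,.1285,.13))):
  print(z,[(y,proj(F0[0],place(s,[[0,y,z]])).round(1).tolist()) for y in ys])
E
```

```text
F0 (301, 306) [(214, 180), (215, 180), (216, 181), (217, 164), (218, 136), (219, 125), (220, 124), (221, 107), (222, 89), (223, 97), (224, 94), (225, 92), (226, 87), (227, 85), (228, 84), (229, 85), (230, 86), (231, 117), (232, 166), (233, 178), (234, 178)]
F0 (310, 315) [(214, 180), (215, 179), (216, 178), (217, 161), (218, 134), (219, 124), (220, 124), (221, 106), (222, 91), (223, 99), (224, 93), (225, 92), (226, 89), (227, 86), (228, 82), (229, 77), (230, 77), (231, 100), (232, 135), (233, 138), (234, 132)]
F0 (317, 319) [(214, 181), (215, 178), (216, 178), (217, 166), (218, 134), (219, 116), (220, 105), (221, 99), (222, 93), (223, 92), (224, 95), (225, 98), (226, 89), (227, 84), (228, 86), (229, 88), (230, 83), (231, 100), (232, 162), (233, 183), (234, 182)]
v3 (301, 306) [(214, 143), (215, 143), (216, 143), (217, 153), (218, 153), (219, 138), (220, 132), (221, 111), (222, 94), (223, 104), (224, 98), (225, 98), (226, 95), (227, 90), (228, 90), (229, 90), (230, 90), (231, 124), (232, 178), (233, 192), (234, 190)]
v3 (310, 315) [(214, 144), (215, 141), (216, 139), (217, 151), (218, 152), (219, 139), (220, 131), (221, 112), (222, 94), (223, 105), (224, 100), (225, 98), (226, 94), (227, 89), (228, 85), (229, 82), (230, 78), (231, 106), (232, 145), (233, 148), (234, 142)]
v3 (317, 319) [(214, 124), (215, 140), (216, 138), (217, 131), (218, 125), (219, 118), (220, 113), (221, 104), (222, 99), (223, 98), (224, 100), (225, 103), (226, 95), (227, 91), (228, 89), (229, 89), (230, 91), (231, 108), (232, 174), (233, 197), (234, 195)]
0.012 [(0.10675, [[308.4, 231.3]])]
0.041 [(0.10675, [[308.3, 225.6]]), (0.11475, [[308.3, 223.6]]), (0.12525, [[308.4, 221.1]]), (0.13325, [[308.4, 219.2]])]
0.051 [(0.11, [[308.3, 222.8]]), (0.1115, [[308.3, 222.4]]), (0.1285, [[308.3, 218.3]]), (0.13, [[308.3, 217.9]])]
```

>>> play_rows(travel=[[0.03,-0.19,0],[0,0,0.3],[0,0,0.3],[0,0,0]], twist=[0,0,0,0])

```text
t: 9.35
eef_pos: [0.5774, 0.0081, 0.1196]
ee_rot: [3.141, 0.002, -0.121]
force: [0.2, 0.2, -0.4]
width: 0.008
gripper_force: 15.0
```

```bash
python3 - <<'E'
from h import *
import pickle
f=imaging.grab_frame('side');s=arm.get_state();print(s['eef_pos'],s['force'])
F0=pickle.load(open('F0.pkl','rb'))[0]
for c in((301,306),(310,315)): print(c,[(r,int(f['pixels'][r,c[0]:c[1]].mean()),int(1.06*F0['pixels'][r,c[0]:c[1]].mean())) for r in range(212,228)])
print([(c,int(f['pixels'][218:220,c].mean()))for c in range(294,324)])
p=list(s['eef_pos'][:2])+[-.1215]
print(proj(f,place(p,[[0,-.004,s['eef_pos'][2]-.0622]])))
E
```

```text
[0.57771295 0.00812434 0.12007181] [-1.24974586 -0.6508992   0.24605269]
(301, 306) [(212, 61, 191), (213, 123, 191), (214, 135, 191), (215, 138, 191), (216, 144, 192), (217, 143, 174), (218, 149, 144), (219, 157, 133), (220, 143, 132), (221, 113, 113), (222, 92, 94), (223, 103, 103), (224, 97, 99), (225, 97, 98), (226, 93, 93), (227, 91, 90)]
(310, 315) [(212, 61, 192), (213, 122, 192), (214, 136, 191), (215, 139, 190), (216, 144, 189), (217, 142, 171), (218, 149, 142), (219, 157, 131), (220, 142, 131), (221, 114, 112), (222, 93, 97), (223, 105, 105), (224, 100, 99), (225, 98, 97), (226, 94, 94), (227, 90, 91)]
[(294, 184), (295, 175), (296, 167), (297, 166), (298, 163), (299, 149), (300, 151), (301, 154), (302, 153), (303, 154), (304, 152), (305, 152), (306, 154), (307, 154), (308, 152), (309, 153), (310, 153), (311, 153), (312, 151), (313, 154), (314, 153), (315, 153), (316, 154), (317, 129), (318, 122), (319, 130), (320, 153), (321, 175), (322, 181), (323, 182)]
[[308.82987296 218.99415163]]
```

>>> play_rows(travel=[[0.06,0,0],[0,0,0.2],[0,0,0.2],[0,0,0.1],[0,0,0]], twist=[0,0,0,0,0])

```text
t: 10.02
eef_pos: [0.5793, 0.008, 0.1077]
ee_rot: [3.141, 0.001, -0.121]
force: [0.2, 0.4, 0.6]
width: 0.0078
gripper_force: 15.0
```

>>> play_rows(travel=[[0,0,0.2],[0,0,0.2],[0,0,0]], twist=[0,0,0])

```text
t: 10.4
eef_pos: [0.5794, 0.0082, 0.099]
ee_rot: [-3.142, -0.0, -0.121]
force: [-5.8, 1.6, 10.9]
width: 0.008
gripper_force: 15.0
```

>>> play_rows(travel=[[0,0,-0.1],[-0.06,0,0],[0,0,0.1],[0,0,0.1],[0,0,0]], twist=[0,0,0,0,0])

```text
t: 11.02
eef_pos: [0.5779, 0.0082, 0.0967]
ee_rot: [3.141, -0.0, -0.121]
force: [-6.1, 0.7, 13.9]
width: 0.0077
gripper_force: 15.0
```

>>> play_rows(travel=[[0,0,-0.12],[-0.08,0,0],[0,0,0.12],[0,0,0]], twist=[0,0,0,0])

```text
t: 11.52
eef_pos: [0.5757, 0.0084, 0.0949]
ee_rot: [3.141, 0.001, -0.121]
force: [-0.3, 0.1, -0.3]
width: 0.0079
gripper_force: 15.0
```

Free now; continue down.

>>> play_rows(travel=[[0,0,0.15],[0,0,0.15],[0,0,0]], twist=[0,0,0])

```text
t: 11.9
eef_pos: [0.5757, 0.0084, 0.0875]
ee_rot: [3.141, 0.001, -0.121]
force: [0.5, -0.5, 0.0]
width: 0.0078
gripper_force: 15.0
```

>>> play_rows(travel=[[0,0,0.15],[0,0,0.15],[0,0,0]], twist=[0,0,0])

```text
t: 12.28
eef_pos: [0.5758, 0.0084, 0.0802]
ee_rot: [3.141, 0.001, -0.121]
force: [0.1, -0.3, -0.3]
width: 0.008
gripper_force: 15.0
```

>>> play_rows(travel=[[0,0,0.08],[0,0,0.08],[0,0,0]], twist=[0,0,0])

```text
t: 12.65
eef_pos: [0.576, 0.0085, 0.0764]
ee_rot: [3.142, 0.0, -0.121]
force: [0.7, -0.2, 0.4]
width: 0.0078
gripper_force: 15.0
```

>>> play_rows(travel=[[0,0,0.06],[0,0,0]], twist=[0,0])

```text
t: 12.9
eef_pos: [0.5766, 0.0085, 0.0757]
ee_rot: [-3.142, -0.001, -0.121]
force: [-0.8, -0.6, 3.0]
width: 0.0078
gripper_force: 15.0
```

>>> play_rows(travel=[[0,0,0.06],[0,0,0]], twist=[0,0])

```text
t: 13.15
eef_pos: [0.5776, 0.0084, 0.075]
ee_rot: [-3.141, -0.003, -0.12]
force: [1.1, -1.8, 7.5]
width: 0.0079
gripper_force: 15.0
```

>>> play_rows(travel=[[0,0,0],[0,0,0],[0,0,0]], twist=[0,0,0], fingers=0.27)

```text
t: 13.52
eef_pos: [0.5758, 0.0085, 0.0733]
ee_rot: [3.141, 0.001, -0.121]
force: [-0.6, -0.3, 0.3]
width: 0.0232
gripper_force: 0.0
```

>>> play_rows(travel=[[0,0,-0.4],[0,0,-0.8],[0,0,-0.9],[0,0,-0.9],[0,0,-0.9],[0,0,-0.9]], twist=[0,0,0,0,0,0])

```text
t: 14.28
eef_pos: [0.576, 0.0085, 0.1951]
ee_rot: [-3.141, -0.001, -0.121]
force: [1.8, -1.7, -0.1]
width: 0.0236
gripper_force: 0.0
```

>>> play_rows(travel=[[-1,0,0],[-1,0,0],[-1,0,0],[-1,0,0],[-1,0,0],[0,0,0]], twist=[0,0,0,0,0,0])

```text
t: 15.02
eef_pos: [0.4508, 0.0236, 0.1945]
ee_rot: [-3.141, -0.001, -0.12]
force: [0.1, 0.2, 0.7]
width: 0.0235
gripper_force: 0.0
```

```bash
cat > m.py <<'E'
from h import *
import pickle
F0=pickle.load(open('F0.pkl','rb'));s=arm.get_state();print(s['t'],s['eef_pos'])
F=[imaging.grab_frame(n) for n in('side','top')];pickle.dump(F,open('v4.pkl','wb'))
a=cv2.resize(F[0]['pixels'][180:300,265:405],None,fx=3.5,fy=5,interpolation=3)
b=cv2.resize(F[1]['pixels'][140:240,300:375],None,fx=4,fy=6,interpolation=3)
cv2.imwrite('pics/v4.png',np.hstack([a,b])[...,::-1])
# arm line from dark pixels, per row (top) / per column (side)
g=F0[1]['pixels'].astype(float).mean(2);L=[]
for r in range(168,203):
    x0=357-(r-165)*.15;c=np.arange(int(x0)-7,int(x0)+9);v=g[r,c];w=np.clip(150-v,0,None)
    L.append(((w*c).sum()/w.sum(),r))
A=np.array(L)
for z in(.012,.03,.06):
    P=np.array([ray(F0[1],u,z) for u in A]);k=np.polyfit(P[:,0],P[:,1],1);print('top arm',z,np.arctan(k[0]).round(4),'res',np.std(P[:,1]-np.polyval(k,P[:,0])).round(4), 'y at x=.5615',np.polyval(k,.5615))
g=F0[0]['pixels'].astype(float).mean(2);L=[]
for c in range(318,374):
    r=np.arange(int(258+(c-318)*.09)-8,int(258+(c-318)*.09)+9);w=np.clip(140-g[r,c],0,None);L.append((c,(w*r).sum()/w.sum()))
A=np.array(L)
for z in(.012,.03,.06):
    P=np.array([ray(F0[0],u,z) for u in A]);k=np.polyfit(P[:,0],P[:,1],1);print('side arm',z,np.arctan(k[0]).round(4),np.std(P[:,1]-np.polyval(k,P[:,0])).round(4),np.polyval(k,.5615))
# red pin
for f,box in zip(F0,((275,220,292,245),(335,215,355,232))):
    x0,y0,x1,y1=box;p=f['pixels'][y0:y1,x0:x1].astype(float);w=np.clip(p[...,0]-p[...,1:].max(2)-25,0,None)
    Y,X=np.mgrid[y0:y1,x0:x1];u=((w*X).sum()/w.sum(),(w*Y).sum()/w.sum());print('pin',u,'z.122',ray(f,u,.122),'z.138',ray(f,u,.138))
for f in F0: print([(round(d['confidence'],2),d['extent']) for d in []])
E
python3 m.py
```

```text
15.025 [0.45081533 0.02364186 0.19452136]
top arm 0.012 -0.2275 res 0.0003 y at x=.5615 -0.10493231311841922
top arm 0.03 -0.2275 res 0.0003 y at x=.5615 -0.10448019079423526
top arm 0.06 -0.2275 res 0.0003 y at x=.5615 -0.10372665358726198
side arm 0.012 -0.2256 0.0004 -0.11259854048057949
side arm 0.03 -0.2256 0.0004 -0.12560811677169587
side arm 0.06 -0.2256 0.0004 -0.14729074392355593
pin (np.float64(282.94195888754535), np.float64(233.5671100362757)) z.122 [ 0.49119781 -0.09518855  0.122     ] z.138 [ 0.49100392 -0.10792277  0.138     ]
pin (np.float64(346.4343891402715), np.float64(224.14027149321268)) z.122 [ 0.4969456  -0.09201209  0.122     ] z.138 [ 0.49495335 -0.09109736  0.138     ]
[]
[]
```

View pics/v4.png

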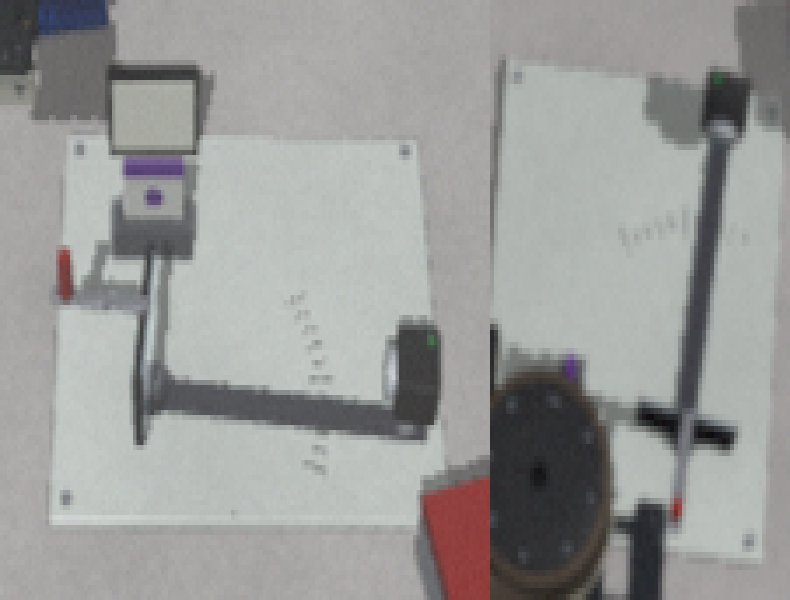

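>>> play_rows(travel=[[0.45,0.89,0],[0.45,0.89,0],[0.45,0.89,0],[0.45,0.9,0],[0.44,0.9,0],[0,0,0]], twist=[0,0,0,0,0,0], fingers=0.45)

```text
t: 15.88
eef_pos: [0.4949, -0.0955, 0.1932]
ee_rot: [3.141, 0.001, -0.124]
force: [-0.3, 0.3, -0.3]
width: 0.0393
gripper_force: 0.0
```

```bash
python3 look.py v5; python3 - <<'E'
from h import *
import pickle
f=pickle.load(open('v4.pkl','rb'))[0]
print(purple(f,(295,205,325,235)))
for y in(.0085,.0045):
  p=[.5758,y,-.123];print(proj(f,place(p,[[0,-.004,.064],[0,-.004,.091],[0,-.004,.082],[0,-.004,.041]])).round(1).tolist())
E
```

```text
15.875 [ 0.49491516 -0.09547633  0.19323515] [ 3.14109862e+00  5.99705717e-04 -1.23661066e-01] 0.039338993557122504 [-0.25736582  0.27261352 -0.31620267]
[[283.3, 221.9], [283.0, 217.6], [124.4, 249.3]]
origin 233 146
[[348.1, 222.9], [348.4, 222.2], [326.6, 352.5]]
origin 298 147
[(np.float64(426.0), np.float64(308.45), np.float64(212.98), [16, 3, 22]), (np.float64(41.0), np.float64(308.17), np.float64(219.2), [1, 1, 1])]
[[308.2, 217.7], [308.1, 212.1], [308.1, 214.0], [308.3, 222.4]]
[[308.3, 218.7], [308.3, 213.0], [308.3, 214.9], [308.4, 223.4]]
```

View pics/v5.png

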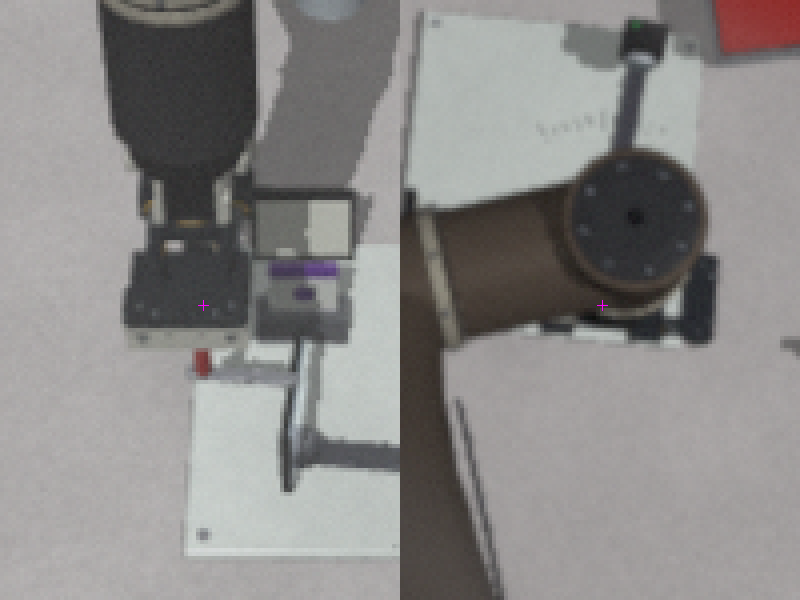

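>>> play_rows(travel=[[0,0,0.6],[0,0,0.6],[0,0,0.6],[0,0,0.5],[0,0,0.3],[0,0,0]], twist=[0,0,0,0,0,0])

```text
t: 16.73
eef_pos: [0.4938, -0.0941, 0.128]
ee_rot: [3.141, 0.001, -0.121]
force: [0.1, 0.0, -0.5]
width: 0.0397
gripper_force: 0.0
```

>>> play_rows(travel=[[0,0,0],[0,0,0],[0,0,0],[0,0,0],[0,0,0]], twist=[0,0,0,0,0], fingers=0, newtons=3)

```text
t: 17.35
eef_pos: [0.4942, -0.0941, 0.1288]
ee_rot: [-3.142, -0.0, -0.121]
force: [-0.9, 0.4, 2.8]
width: 0.0113
gripper_force: 3.0
```

>>> play_rows(travel=[[0,-0.06,0],[0,0,0],[0,0,0]], twist=[0,0,0])

```text
t: 17.73
eef_pos: [0.4943, -0.0932, 0.1288]
ee_rot: [3.141, -0.0, -0.121]
force: [1.0, -6.0, 2.8]
width: 0.0121
gripper_force: 3.0
```

>>> play_rows(travel=[[0,0.12,0],[0,0,0],[0,0,0]], twist=[0,0,0])

```text
t: 18.1
eef_pos: [0.4939, -0.0954, 0.1286]
ee_rot: [-3.141, -0.0, -0.121]
force: [-1.2, 0.5, 3.0]
width: 0.0117
gripper_force: 3.0
```

>>> play_rows(travel=[[0,0.26,0],[0.01,0.26,0],[0.05,0.28,0],[0.07,0.29,0],[0.11,0.27,0],[0.13,0.26,0],[0.16,0.24,0],[0.18,0.23,0]], twist=[0,0,0,0,0,0,0,0], newtons=8)

```text
t: 19.1
eef_pos: [0.5051, -0.15, 0.1284]
ee_rot: [-3.142, 0.001, -0.121]
force: [-1.5, 2.4, 2.4]
width: 0.0118
gripper_force: 8.0
```

>>> play_rows(travel=[[0,0,0],[0,0,0]], twist=[0,0])

```text
t: 19.35
eef_pos: [0.505, -0.1497, 0.1284]
ee_rot: [3.142, 0.0, -0.122]
force: [-1.6, 1.6, 0.3]
width: 0.0119
gripper_force: 8.0
```

```bash
python3 - <<'E'
from h import *
s=arm.get_state();p=np.array(s['eef_pos']);print(s['t'],p,s['ee_rot'],s['force'],s['width'])
y=-.123
for park in([.493,-.0937],):
    d=p[:2]-park;sx=np.cos(y)*d[0]+np.sin(y)*d[1];sy=-np.sin(y)*d[0]+np.cos(y)*d[1]
    print('stand delta',sx,sy,'normal from y',-np.arcsin((.00699+sy)/.07),'target .7336')
F=[imaging.grab_frame(n) for n in('side','top')]
import pickle;pickle.dump(F,open('v6.pkl','wb'))
a=cv2.resize(F[0]['pixels'][190:290,265:405],None,fx=3.4,fy=5,interpolation=3);b=cv2.resize(F[1]['pixels'][140:240,300:375],None,fx=4,fy=5,interpolation=3)
cv2.imwrite('pics/v6.png',np.hstack([a,b])[...,::-1])
E
```

```text
19.35 [ 0.50496932 -0.14967352  0.12838275] [ 3.14150814e+00  3.54820895e-04 -1.21600752e-01] [-1.62245393  1.63277048  0.34460215] 0.011876538731974914
stand delta 0.018746285612533692 -0.054082124497773505 normal from y 0.7379121556281771 target .7336
```

View pics/v6.png

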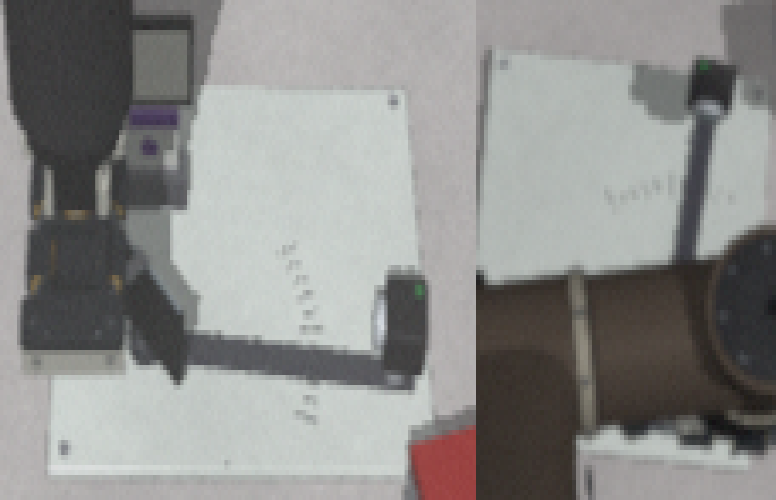

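The side picture shows the card upright in the slot with its mark at full-image (309,219). The mirror is swung round, the pin is gripped, and the camera arm has not moved. The mirror's normal is at 0.738 rad against a target of 0.734 rad, so I'm handing in.

```bash
python3 -c "
from station import arm
print(arm.job_done())"
```

```text
the job is handed in; nothing more can be done
None
```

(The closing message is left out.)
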